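# Back up a mould edge with a copper bar for laser weld repair

## Task

The red mark on the near edge of the clamped mould block shows where the worn edge will be built up by laser. Slide the loose copper bar up so that one of its long sides lies snug and square against the marked face of the block, with the red mark at the middle of the bar's length, and leave it lying flat on the slotted table. Leave the control box, the yellow tray and the spanner where they are.

Things in the scene. Friction and masses are not known exactly. Their poses are not given: they have to be found in the camera images.
- repair_mark (a point): Red patch, 26 mm long with a dark nick in its middle, on the near top edge of the steel mould block. Point: on that edge, mid-patch, 28 mm above the slotted table (58 mm above the bench). Axes: x level, into the block, square to its upright marked face (the face is at x = 0); y along the edge to the left; z up. It lies up to 45 mm left or right of the middle of the edge.
- block_center (a point): Centre of the fixed steel mould block, 180 mm long (y), 100 mm deep (x), 28 mm high; axes as for the mark. A dark strap clamp holds each end: 32 mm wide (x) at the middle of the depth, from 75 to 160 mm left and right of this point, up to 38 mm above it at the stud.
- bar_center (a point): Centre of the loose solid copper bar, 120 mm long (its y axis), 28 mm wide (x) and 28 mm high (z), about 0.84 kg, lying flat on the slotted table between the robot and the block, turned up to 35 degrees. Point 14 mm above the slotted table; its top is level with the block's. It takes about 4 to 7 N to slide it.
- welding_table: Aluminium T-slot table plate, 420 mm (x) by 700 mm (y), 30 mm thick, fixed on the bench. Its slots run along y and do not catch what slides over them. Origin at the centre of its underside; x away from the robot, y left, z up. The mould block's marked face lies 40 mm beyond its centre (x = 40 mm).
- chuck_top (a point): Top of the brass stub held in the grey rotary chuck that is fixed at the far left end of the slotted table: 148 mm above the table; its base measures 120 mm (x) by 110 mm (y) about this point, with a motor boss 15 mm further on the far side.
- control_box: Loose grey push-button box, 62 x 150 x 34 mm (x, y, z; joystick on top to 50 mm, connector at +y), near the left or right end of the slotted table; not to be disturbed. Origin at the centre of its underside.
- tray: Loose yellow open tray with nuts, 85 x 115 x 42 mm, at the other end of the slotted table; not to be disturbed. Origin at the centre of its underside.
- spanner: Loose steel spanner, 160 mm long along x, lying at the far right of the slotted table; not to be disturbed. Origin at the middle of its underside.
Not all that is in view belongs to the job. What is shaped like the part that bears bar_center but green or white is not meant.

How it is judged:
At the end, for the whole second after the job is handed in: The copper bar is at rest flat on the slotted table (centre 14 +/- 3 mm above its top), square to the marked face within 0.035 rad, with under 2.5 mm gap between its long side and that face, its middle within 8 mm of the middle of the red mark along the edge (x of bar_center in the frame of repair_mark between -0.0165 and -0.012 m and y of bar_center in the frame of repair_mark between -0.008 and 0.008 m and z of bar_center in the frame of repair_mark between -0.017 and -0.011 m and angle between the y axis of bar_center and the y axis of repair_mark, either way round below 0.035 rad and linear speed of copper_bar below 0.01 m/s); the robot touches nothing.
It fails at once if the control box is shifted more than 15 mm (distance of control_box from where it was at the start of the episode above 0.015 m).
It fails at once if the yellow tray is shifted more than 15 mm (distance of tray from where it was at the start of the episode above 0.015 m).
It fails at once if the spanner is shifted more than 15 mm (distance of spanner from where it was at the start of the episode above 0.015 m).
It also fails if it takes over 54 s, if anything falls off the work surface, if the arm or the gripper's body presses on something with over 40 N, if the wrist force passes 120 N, or if a joint passes its speed limit or range.

## Robot

A 7-joint arm with a two-finger parallel gripper is mounted at the origin on the work surface. World frame = base frame: x ahead of the robot, y to its left, z up, the work surface at z = 0. Lengths are in m, angles in rad, forces in N, time in s.
With the tool pointing down it reaches from about 0.4 to 0.9 m from the base axis. Payload 5.5 kg.
Tool frame: the origin (TCP) lies at the very end of the fingers, on their centre line; the grasp point (between the pads) lies env.pinch_z behind it (env.pinch_z is the distance from the TCP to the grasp point, in m); z points along the fingers, x is the direction in which the jaws open and shut, and the axes are right-handed (so a half turn about z gives the same grasp; the last joint's range is limited). The gripper opens to 92 mm and grips with 3 to 60 N. Pads are 19 mm wide; open, the fingers measure 130 mm over their backs; the gripper's body (75 mm by 190 mm) begins 47 mm behind the grasp point.
Start: joints at [1.451, 0.501, -0.427, 1.55, 0.221, 1.138, -0.21], TCP at [0.243, -0.603, 0.227] pointing down, gripper open.
Joint ranges: [-2.88, 2.88], [-0.31, 2.03], [-1.54, 1.56], [0.2, 2.42], [-1.41, 4.55], [0.19, 2.02], [-2.57, 2.57]. Speed limits (rad/s): [2.57, 2.57, 3.14, 3.14, 3.14, 3.14, 3.14].

## Interface

Orientations are given as [roll, pitch, yaw] about the fixed x, y, z axes, in that order (R = Rz(yaw) Ry(pitch) Rx(roll)).
In Python, from plant import monitor, eyes, env gives the robot as it stands.
- The arm moves only by the tool carry_out, never from a script. Its argument "plan" is a list of rows, each an object with "dp": the shift along the tool's x, y, z normalised to -1 to 1, where 1 is 0.4 m, a list of three; "yaw": the turn about the tool's z normalised to -1 to 1, where 1 is 120 degrees; "jaw": the opening, from 0 (shut) to 1 (fully open). In form: [{"dp": [tx, ty, tz], "yaw": yaw, "jaw": jaw}, ...]. A call has 1 to 8 rows; each row is the pose to reach, as a shift and turn from the pose measured when the call began, along the tool's axes at that moment; what a row does not reach only later rows make up. A row lasts 1/8 s, in which the tool goes at most 62.5 mm and 10.7 degrees, less where a joint would pass 70% of its speed; a pose out of reach is approached as far as the arm can. A call with a number of a shift or a turn outside -1 to 1 is refused whole. A call with a gripper value outside its range is refused whole. The fingers move at their own pace and stop on an object; the grip force is fixed at half the most. Time passes only in rows, so rows that repeat a pose let the fingers close. It gives the time, the measured TCP pose, the force and the opening at its end, in the units of the state.
- monitor.sense(): the state, without advancing time (a new reading comes with each control period).
- eyes.capture(name): name is "side" or "top"; returns a dict with "frame" (384x512x3 uint8, red, green, blue), "depth" (384x512 float32, m along the optical axis (not along the pixel's ray), 0 where there is no reading), "K" (3x3 intrinsics, pixels), "rvec" (rotation vector, rad) and "tvec" (3), from world to camera coordinates, as OpenCV has them. Camera axes: x right, y down, z forward; pixel columns grow to the right and rows downward; lengths in m; the calibration is good to about 2 mm. A picture is of the moment at which its call begins.
- env.sign_off(): hands the job in, once; it reports no verdict.
The state is a dict: "clock": time; "joint_positions": joint angles; "joint_vel": joint speeds; "effort": joint torques, N m; "tcp_pos": TCP position; "orientation": TCP orientation; "contact_force": force on the tool from outside, world axes, zero at the start; "torque": the same for the moment, N m; "width": finger opening in m.
Only numpy, scipy, OpenCV 4.12 (cv2) and the standard library are available. Lean on these libraries where they do the work, as an engineer would, in place of code of your own. Each camera call takes 0.05 s, during which the arm holds its last target. There are 200 camera calls.

## Working session

There is one attempt and no reset: what is moved stays moved. The work goes in short steps, Python scripts to look and compute and a tool call to move; the robot and the scene stay as the last step left them, time stands still between calls to the robot, and variables do not carry over. Pictures are saved under pics/ and viewed, about 8 in all and at most 12, crops included, and the job is handed in when it is done.

Besides the shell and the picture viewer there is one more tool, called as name(argument=value, ...), one argument or row to a line, values as JSON. carry_out: Moves the arm, as the interface text tells. Scaled input: -1 to 1 covers 0.4 m each way for a shift and 120 degrees each way for a turn. Its arguments: {"type":"object","properties":{"plan":{"type":"array"}},"required":["plan"]}

```bash
mkdir -p pics; ls
python3 - <<'E'
from plant import monitor, eyes, env
import cv2,numpy as np
s=monitor.sense(); print({k:np.round(v,3) for k,v in s.items()}, env.pinch_z)
for n in("top","side"):
    c=eyes.capture(n); np.savez(f"pics/{n}0.npz",**c); cv2.imwrite(f"pics/{n}0.png",c["frame"][:,:,::-1]); print(n,c["K"],c["rvec"],c["tvec"])
a=[cv2.imread(f"pics/{n}0.png") for n in("top","side")]
E
```

```text
pics
{'clock': np.float64(0.0), 'joint_positions': array([ 1.451,  0.502, -0.427,  1.551,  0.221,  1.138, -0.21 ]), 'joint_vel': array([ 0.001, -0.001, -0.   , -0.   , -0.001,  0.001, -0.002]), 'effort': array([ 0.0000e+00, -5.6660e+01, -5.8160e+00, -2.7912e+01, -6.9000e-02,
        3.1000e-02,  0.0000e+00]), 'tcp_pos': array([ 0.242, -0.602,  0.226]), 'orientation': array([-3.142e+00,  2.000e-03, -1.188e+00]), 'contact_force': array([ 0.111,  0.703, -0.827]), 'torque': array([0.043, 0.037, 0.006]), 'width': np.float64(0.092)} 0.0188
top [[416.70450357   0.         252.16952265]
 [  0.         416.70450357 189.85189891]
 [  0.           0.           1.        ]] [ 2.17944536 -2.16536928  0.11009181] [-0.05196574  0.51413555  1.12694309]
side [[410.12197085   0.         253.15026123]
 [  0.         410.12197085 196.64405635]
 [  0.           0.           1.        ]] [ 1.05294954 -2.45506541  1.00778311] [0.32408205 0.39558261 1.00615943]
```

View pics/top0.png

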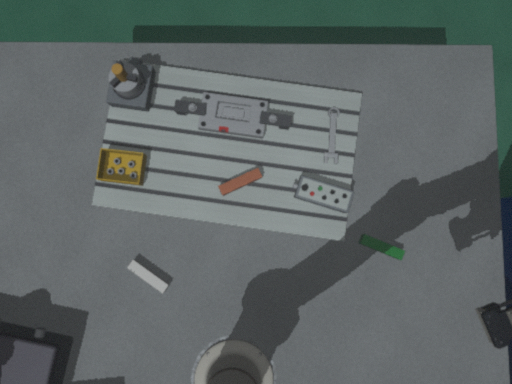

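View pics/side0.png

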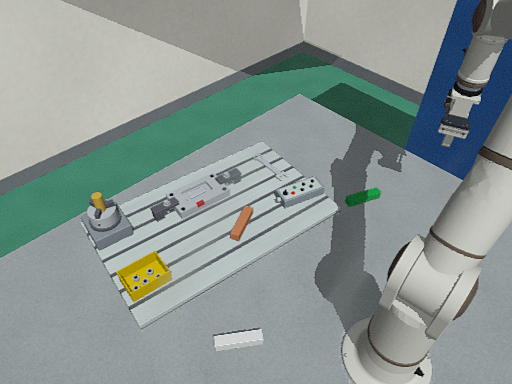

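```bash
cat > h.py <<'E'
import cv2,numpy as np
def cam(c):
    R=cv2.Rodrigues(c["rvec"])[0]; return c["K"],R,np.asarray(c["tvec"]).ravel()
def ray(c,uv,z):
    K,R,t=cam(c); uv=np.asarray(uv,float).reshape(-1,2)
    d=np.c_[uv,np.ones(len(uv))]@np.linalg.inv(K).T@R; o=-R.T@t
    return o+d*((z-o[2])/d[:,2])[:,None]
def cloud(c):
    K,R,t=cam(c); v,u=np.mgrid[:384,:512]
    p=np.stack([u,v,np.ones_like(u)],-1)@np.linalg.inv(K).T*c["depth"][...,None]
    return (p-t)@R
def masks(c):
    h=cv2.cvtColor(c["frame"],cv2.COLOR_RGB2HSV).astype(int); H,S,V=h[...,0],h[...,1],h[...,2]
    cu=(H>=4)&(H<=12)&(S>90)&(V>50); red=((H<=3)|(H>=175))&(S>130)&(V>60)
    return cu,red
def big(m):
    n,l,s,ce=cv2.connectedComponentsWithStats(m.astype(np.uint8)); i=1+np.argmax(s[1:,4]); return l==i,s[i],ce[i]
def rect(xy):
    (c,s,a)=cv2.minAreaRect((xy*1000).astype(np.float32)); b=cv2.boxPoints((c,s,a)); e=[b[1]-b[0],b[2]-b[1]]
    L=max(e,key=np.linalg.norm); an=np.degrees(np.arctan2(L[1],L[0]))%180
    return np.round(c,1),np.round(sorted(s),1),round(float(an),2)
E
python3 - <<'E'
from h import *
for n in("top","side"):
    c=dict(np.load(f"pics/{n}0.npz")); K,R,t=cam(c); print(n,"campos",-R.T@t)
    P=cloud(c); cu,red=masks(c)
    for nm,m in(("cu",cu),("red",red)):
        k=cv2.connectedComponentsWithStats(m.astype(np.uint8)); print(nm,[(s.tolist(),np.round(ce)) for s,ce in zip(k[2][1:],k[3][1:]) if s[4]>8])
    b,s,ce=big(cu); z=P[b][:,2]; print("bar z pct",np.percentile(z,[5,25,50,75,95]).round(4))
    top=b&(P[...,2]>0.053); v,u=np.nonzero(top); print("bar top rect (mm)",rect(ray(c,np.c_[u,v],.058)[:,:2]), "mean",ray(c,np.c_[u,v],.058).mean(0))
    X=P; 
    m=(X[...,2]>.053)&(X[...,2]<.064)&(X[...,0]>.4)&(X[...,0]<.9)&(abs(X[...,1])<.35)
    k=cv2.connectedComponentsWithStats(m.astype(np.uint8))
    for i in range(1,k[0]):
        if k[2][i,4]>150:
            v,u=np.nonzero(k[1]==i); print("comp",k[2][i].tolist(),rect(ray(c,np.c_[u,v],.058)[:,:2]))
    m=(abs(X[...,2]-.03)<.006)&(X[...,0]>.3)
    b,s,ce=big(m); v,u=np.nonzero(b); print("table",s,rect(ray(c,np.c_[u,v],.03)[:,:2]))
E
```

```text
top campos [ 0.40139015 -0.04555101  1.17211245]
cu [([219, 168, 43, 26, 425], array([240., 181.]))]
red [([220, 127, 8, 4, 16], array([223., 128.]))]
bar z pct [0.0535 0.0554 0.0571 0.0588 0.0608]
bar top rect (mm) (array([535.4, -15.5]), array([ 27.2, 115.9]), 115.74) mean [ 0.53511496 -0.0151281   0.058     ]
comp [197, 92, 71, 45, 1651] (array([720.6,   9.3]), array([101.5, 186.4]), 82.27)
comp [218, 167, 45, 28, 449] (array([535.8, -15.8]), array([ 28.5, 119.6]), 115.62)
comp [294, 175, 61, 38, 708] (array([ 504.4, -238.1]), array([ 63.2, 159.5]), 73.09)
table [   92    63   270   178 28409] (array([631.4,  17.6]), array([419.1, 699.9]), 82.27)
side campos [-0.07025533  0.53354879  0.99209952]
cu [([230, 206, 23, 35, 365], array([241., 223.]))]
red [([196, 200, 8, 7, 26], array([200., 203.]))]
bar z pct [0.0401 0.0545 0.0576 0.0592 0.0612]
bar top rect (mm) (array([532.3, -13.3]), array([ 29.1, 122.7]), 116.07) mean [ 0.53185316 -0.01223926  0.058     ]
comp [166, 172, 64, 42, 981] (array([714.3,  -3.5]), array([107.6, 207.2]), 82.22)
comp [276, 181, 49, 23, 217] (array([ 499.3, -237.1]), array([ 70. , 165.3]), 70.71)
comp [230, 205, 23, 31, 297] (array([532.5, -13.6]), array([ 29.3, 123.4]), 116.07)
table [   81   141   260   186 17133] (array([626.6,  18.6]), array([424.9, 701.7]), 82.2)
```

```bash
cat >> h.py <<'E'
A=np.radians(-7.75); EX=np.array([np.cos(A),np.sin(A)]); EY=np.array([-np.sin(A),np.cos(A)])
T0=np.array([.631,.0177])           # table centre
def tab(p): p=np.atleast_2d(p)[:,:2]-T0; return np.c_[p@EX,p@EY]
def world(x,y): return T0+x*EX+y*EY
def go(s,xy,z,yawdeg):
    from scipy.spatial.transform import Rotation as Ro
    R=Ro.from_euler("xyz",s["orientation"]).as_matrix(); d=R.T@(np.r_[xy,z]-s["tcp_pos"])
    y0=np.degrees(np.arctan2(R[1,0],R[0,0])); w=-((yawdeg-y0+180)%360-180)
    print("dp",np.round(d/.4,3),"mm",np.round(d*1000),"yaw",round(w/120,3),"deg",round(w,1))
E
python3 - <<'E'
from h import *
from plant import monitor
for n in("top","side"):
    c=dict(np.load(f"pics/{n}0.npz")); f=c["frame"].astype(int); r=f[...,0]-np.maximum(f[...,1],f[...,2])
    P=cloud(c); t=tab(P.reshape(-1,3)).reshape(384,512,2)
    m=(r>35)&(abs(t[...,0]-.04)<.03)&(abs(t[...,1])<.12); v,u=np.nonzero(m); w=r[m]
    q=tab(ray(c,np.c_[u,v],.058)); print(n,len(u),"cen px",np.average(np.c_[u,v],0,w),"tab mm",np.average(q,0,w)*1000,"range",q.min(0)*1000,q.max(0)*1000)
    m=(P[...,2]>.053)&(P[...,2]<.064)&(abs(t[...,0]-.09)<.055)&(abs(t[...,1])<.12); v,u=np.nonzero(m); q=tab(ray(c,np.c_[u,v],.058))*1000
    print("block x edges by column",[ (round(float(q[abs(q[:,1]-y)<6][:,0].min()),1)) for y in range(-70,80,20)], "ymin/max",q[:,1].min(),q[:,1].max())
bar=np.array([.5352,-.0152]); print("bar tab",tab(bar)*1000)
go(monitor.sense(),bar,.15,25.8)
E
```

```text
top 37 cen px [223.15798391 128.37187632] tab mm [45.78669579 20.25076743] range [39.2781007   8.81348126] [51.4739886  32.03318506]
block x edges by column [40.3, 39.5, 39.2, 40.4, 39.7, 39.3, 39.7, 39.8] ymin/max -107.18560296406251 120.78876222439314
side 38 cen px [199.8189158  202.76262976] tab mm [41.76731084 21.43259528] range [29.42434373  7.11639245] [51.85767038 35.3772859 ]
block x edges by column [34.1, 35.7, 35.5, 31.6, 35.1, 35.0, 34.7, 34.6] ymin/max -118.79798905137213 114.87666392841133
bar tab [[-90.48835736 -45.51820714]]
dp [-1.088 -1.227  0.191] mm [-435. -491.   77.] yaw -0.782 deg -93.9
```

carry_out(
  plan=[
    {"dp":[-0.55,-0.62,0],"yaw":-0.4,"jaw":1},
    {"dp":[-0.55,-0.62,0],"yaw":-0.4,"jaw":1},
    {"dp":[-0.55,-0.62,0],"yaw":-0.4,"jaw":1},
    {"dp":[-0.55,-0.62,0],"yaw":-0.4,"jaw":1},
    {"dp":[-0.55,-0.62,0],"yaw":-0.4,"jaw":1},
    {"dp":[-0.55,-0.62,0],"yaw":-0.4,"jaw":1},
    {"dp":[-0.55,-0.62,0],"yaw":-0.4,"jaw":1},
    {"dp":[-0.55,-0.62,0],"yaw":-0.4,"jaw":1},
  ],
)

```text
clock: 1.1
tcp_pos: [0.3893, -0.3076, 0.2259]
orientation: [-3.141, 0.002, -0.353]
contact_force: [-0.2, -0.7, -1.1]
width: 0.0919
```

Run:
```python
from h import *
from plant import monitor
s=monitor.sense(); print(s["clock"],s["tcp_pos"],s["orientation"],s["joint_positions"].round(2) if hasattr(s["joint_positions"],'round') else s["joint_positions"]); go(s,[.5352,-.0152],.15,25.8)
```

```text
1.1 [ 0.38932251 -0.30762067  0.22593965] [-3.14087034e+00  1.62368034e-03 -3.53216219e-01] [ 1.26  0.27 -0.75  1.92  0.21  1.03  0.07]
dp [ 0.09  -0.812  0.19 ] mm [  36. -325.   76.] yaw -0.384 deg -46.0
```

carry_out(
  plan=[
    {"dp":[0.09,-0.812,0.1],"yaw":-0.384,"jaw":1},
    {"dp":[0.09,-0.812,0.1],"yaw":-0.384,"jaw":1},
    {"dp":[0.09,-0.812,0.1],"yaw":-0.384,"jaw":1},
    {"dp":[0.09,-0.812,0.1],"yaw":-0.384,"jaw":1},
    {"dp":[0.09,-0.812,0.1],"yaw":-0.384,"jaw":1},
    {"dp":[0.09,-0.812,0.19],"yaw":-0.384,"jaw":1},
    {"dp":[0.09,-0.812,0.19],"yaw":-0.384,"jaw":1},
    {"dp":[0.09,-0.812,0.19],"yaw":-0.384,"jaw":1},
  ],
)

```text
clock: 2.1
tcp_pos: [0.5355, -0.0175, 0.1503]
orientation: [-3.14, 0.002, 0.448]
contact_force: [-0.0, -0.3, 0.2]
width: 0.0919
```

Run:
```python
from h import *
from plant import monitor,eyes
s=monitor.sense(); print(s["clock"],s["tcp_pos"],s["orientation"],s["joint_positions"]); go(s,[.5352,-.0152],.036,25.8)
c=eyes.capture("side"); cv2.imwrite("pics/s1.png",c["frame"][:,:,::-1])
```

```text
2.1 [ 0.53545637 -0.01752965  0.15028062] [-3.14020583e+00  1.51318106e-03  4.47815858e-01] [ 0.69279365  0.5192077  -0.90542663  1.89531842  0.49210929  0.96925631
  0.00940945]
dp [ 0.002 -0.005  0.286] mm [  1.  -2. 114.] yaw -0.001 deg -0.1
```

View pics/s1.png

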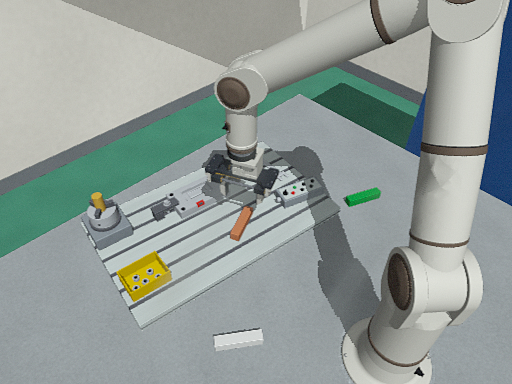

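The side view shows the open gripper above the bar (bar at about (241,222)), with the jaws across its width and clear of the control box. Next I go down and close.

carry_out(
  plan=[
    {"dp":[0.002,-0.005,0.14],"yaw":0,"jaw":1},
    {"dp":[0.002,-0.005,0.22],"yaw":0,"jaw":1},
    {"dp":[0.002,-0.005,0.286],"yaw":0,"jaw":1},
    {"dp":[0.002,-0.005,0.286],"yaw":0,"jaw":1},
    {"dp":[0.002,-0.005,0.286],"yaw":0,"jaw":0.2},
    {"dp":[0.002,-0.005,0.286],"yaw":0,"jaw":0.2},
    {"dp":[0.002,-0.005,0.286],"yaw":0,"jaw":0.2},
    {"dp":[0.002,-0.005,0.286],"yaw":0,"jaw":0.2},
  ],
)

```text
clock: 3.15
tcp_pos: [0.5359, -0.0155, 0.0369]
orientation: [-3.142, -0.0, 0.447]
contact_force: [-0.1, -0.1, -0.4]
width: 0.0563
```

Run:
```python
from h import *
from plant import monitor
s=monitor.sense(); print(s["tcp_pos"],s["orientation"],s["width"],s["contact_force"],tab(s["tcp_pos"]))
go(s,world(-.025,.0205),.036,-7.75)
```

```text
[ 0.53587969 -0.01546738  0.03690811] [-3.14153797e+00 -8.61266256e-05  4.47461764e-01] 0.056324653164759604 [-0.08641498 -0.12627363 -0.41819645] [[-0.08977882 -0.04569149]]
dp [ 0.226 -0.049  0.002] mm [ 91. -20.   1.] yaw 0.278 deg 33.4
```

carry_out(
  plan=[
    {"dp":[0,0,0],"yaw":0,"jaw":0.2},
    {"dp":[0,0,0],"yaw":0,"jaw":0.2},
    {"dp":[0,0,0],"yaw":0,"jaw":0.2},
    {"dp":[0,0,0],"yaw":0,"jaw":0.2},
  ],
)

```text
clock: 3.65
tcp_pos: [0.5356, -0.0156, 0.0368]
orientation: [-3.141, 0.001, 0.447]
contact_force: [-1.2, -1.1, 1.2]
width: 0.0277
```

Run:
```python
from h import *
from plant import monitor
s=monitor.sense(); print(s["tcp_pos"],s["orientation"],s["width"],s["contact_force"],tab(s["tcp_pos"]))
go(s,world(-.015,.0205),.037,-7.75)
```

```text
[ 0.53556832 -0.01558052  0.03683052] [-3.14149204e+00  5.93733864e-04  4.47428599e-01] 0.027698621990909715 [-1.23762424 -1.06541476  1.1603328 ] [[-0.09007209 -0.04584558]]
dp [ 0.248 -0.035 -0.001] mm [ 99. -14.  -0.] yaw 0.278 deg 33.4
```

carry_out(
  plan=[
    {"dp":[0.03,-0.004,0],"yaw":0.035,"jaw":0.2},
    {"dp":[0.07,-0.01,0],"yaw":0.08,"jaw":0.2},
    {"dp":[0.11,-0.016,0],"yaw":0.125,"jaw":0.2},
    {"dp":[0.15,-0.021,0],"yaw":0.17,"jaw":0.2},
    {"dp":[0.19,-0.027,0],"yaw":0.215,"jaw":0.2},
    {"dp":[0.225,-0.032,0],"yaw":0.255,"jaw":0.2},
    {"dp":[0.248,-0.035,0],"yaw":0.278,"jaw":0.2},
    {"dp":[0.248,-0.035,0],"yaw":0.278,"jaw":0.2},
  ],
)

```text
clock: 4.65
tcp_pos: [0.6191, 0.0398, 0.0368]
orientation: [3.141, 0.001, -0.135]
contact_force: [-0.3, -1.0, 2.8]
width: 0.0278
```

```bash
cat >> h.py <<'E'
def barmeas(c):
    cu,_=masks(c); P=cloud(c); b,s,_=big(cu); top=b&(P[...,2]>.053)
    v,u=np.nonzero(top); q=tab(ray(c,np.c_[u,v],.058))*1000; return rect(q/1000),q.min(0).round(1),q.max(0).round(1),int(top.sum())
E
python3 - <<'E'
from h import *
from plant import monitor,eyes
s=monitor.sense(); print(s["tcp_pos"],s["orientation"],s["width"],s["contact_force"],tab(s["tcp_pos"]))
go(s,world(-.015,.0205),.037,-7.75)
for n in("side","top"):
    c=eyes.capture(n); print(n,barmeas(c))
    cv2.imwrite(f"pics/{n}2.png",cv2.resize(c["frame"][90:290,120:380,::-1],None,fx=3,fy=3))
E
```

```text
[0.61907104 0.03983661 0.03681259] [ 3.14074822e+00  6.52380303e-04 -1.34776387e-01] 0.02780764973143572 [-0.27500365 -0.95018137  2.80410129] [[-0.01480514  0.02032578]]
dp [-0. -0. -0.] mm [-0. -0. -0.] yaw 0.0 deg 0.0
side ((array([-17.3,  60.3]), array([29.6, 44.3]), 89.28), array([-32.2,  37.9]), array([-2.7, 82.5]), 108)Traceback (most recent call last):
  File "<stdin>", line 6, in <module>
  File "h.py", line 32, in barmeas
    cu,_=masks(c); P=cloud(c); b,s,_=big(cu); top=b&(P[...,2]>.053)
                                     ~~~^^^^
  File "h.py", line 17, in big
    n,l,s,ce=cv2.connectedComponentsWithStats(m.astype(np.uint8)); i=1+np.argmax(s[1:,4]); return l==i,s[i],ce[i]
                                                                       ~~~~~~~~~^^^^^^^^^
    return _wrapfunc(a, 'argmax', axis=axis, out=out, **kwds)
    return bound(*args, **kwds)
ValueError: attempt to get argmax of an empty sequence
```

View pics/side2.png

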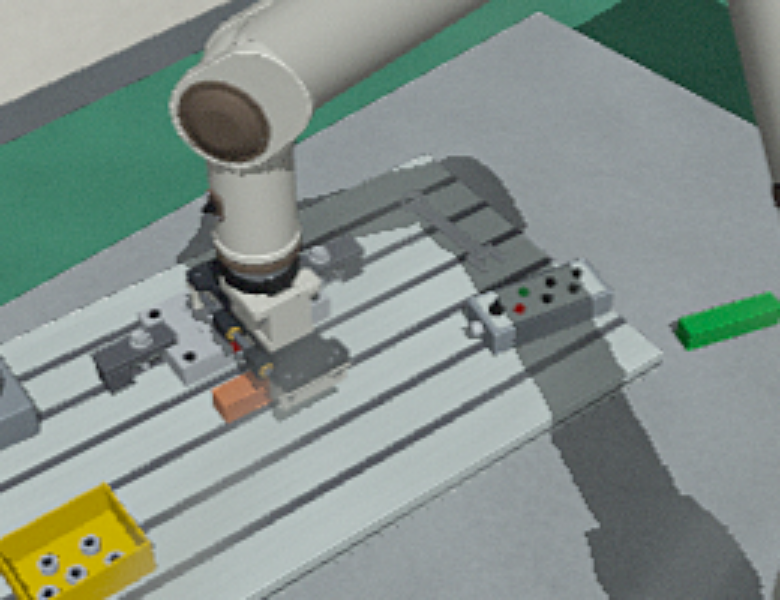

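The side view shows the bar held flat and parallel to the block. Its left end is near crop pixel (235,397), about 82 mm left in table coordinates where about 80 was expected. I'll release, lift, then turn to push with both fingers.

carry_out(
  plan=[
    {"dp":[0,0,0],"yaw":0,"jaw":0.5},
    {"dp":[0,0,0],"yaw":0,"jaw":0.5},
    {"dp":[0,0,0],"yaw":0,"jaw":0.5},
    {"dp":[0,0,-0.04],"yaw":0,"jaw":0.5},
    {"dp":[0,0,-0.12],"yaw":0,"jaw":0.5},
    {"dp":[-0.08,0,-0.2],"yaw":0,"jaw":0.8},
    {"dp":[-0.18,0,-0.2],"yaw":0,"jaw":0.8},
    {"dp":[-0.18,0,-0.2],"yaw":0,"jaw":0.8},
  ],
)

```text
clock: 5.75
tcp_pos: [0.5452, 0.0501, 0.1181]
orientation: [3.14, 0.001, -0.132]
contact_force: [0.4, -0.4, 1.0]
width: 0.0708
```

Run:
```python
from h import *
from plant import monitor,eyes
s=monitor.sense(); print(s["clock"],s["tcp_pos"],s["orientation"],s["joint_positions"],s["width"],s["contact_force"],tab(s["tcp_pos"]))
for y in(82.25,-97.75): go(s,world(-.075,.0205),.04,y)
c=eyes.capture("side"); print(barmeas(c)); cv2.imwrite("pics/side3.png",cv2.resize(c["frame"][90:290,120:380,::-1],None,fx=3,fy=3))
```

```text
5.75 [0.545234   0.05007273 0.11808541] [ 3.13987990e+00  6.11416775e-04 -1.31886929e-01] [ 0.42266615  0.52675822 -0.71829378  1.89331605  0.44286836  0.88689806
 -0.64783646] 0.07082319982573122 [ 0.39072733 -0.35039801  1.02762491] [[-0.0893481   0.02051141]]
dp [ 0.036 -0.     0.195] mm [14. -0. 78.] yaw -0.748 deg -89.8
dp [ 0.036 -0.     0.195] mm [14. -0. 78.] yaw 0.752 deg 90.2
((array([-24.3,  50.6]), array([43.2, 63. ]), 89.85), array([-46.,  19.]), array([-2.7, 82.1]), 155)
```

View pics/side3.png

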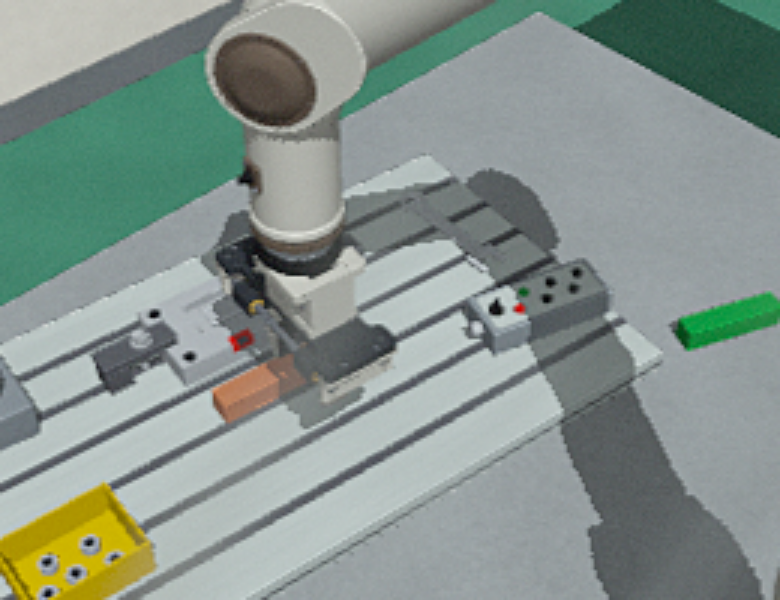

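The bar is free, flat and square, with its left end at about crop pixel (235,395). The red mark is at (242,341). Next I turn the gripper a quarter turn behind the bar.

carry_out(
  plan=[
    {"dp":[0.06,0,0],"yaw":-0.09,"jaw":0.8},
    {"dp":[0.06,0,0],"yaw":-0.18,"jaw":0.8},
    {"dp":[0.06,0,0],"yaw":-0.27,"jaw":0.8},
    {"dp":[0.06,0,0],"yaw":-0.36,"jaw":0.8},
    {"dp":[0.05,0,0],"yaw":-0.45,"jaw":0.8},
    {"dp":[0.05,0,0],"yaw":-0.54,"jaw":0.8},
    {"dp":[0.05,0,0],"yaw":-0.63,"jaw":0.8},
    {"dp":[0.05,0,0],"yaw":-0.72,"jaw":0.8},
  ],
)

```text
clock: 6.8
tcp_pos: [0.5686, 0.0465, 0.1185]
orientation: [3.139, 0.0, 1.37]
contact_force: [-0.3, -0.4, -1.1]
width: 0.0735
```

Run:
```python
from h import *
from plant import monitor,eyes
s=monitor.sense(); print(s["clock"],s["tcp_pos"],s["orientation"],s["joint_positions"],s["width"],s["contact_force"],tab(s["tcp_pos"]))
go(s,world(-.065,.0205),.042,82.25)
```

```text
6.8 [0.56859062 0.04645705 0.11854991] [3.13931189e+00 3.28600226e-04 1.37028831e+00] [ 0.62714799  0.70622758 -1.03922082  1.83310349  0.71335702  1.02864692
  0.66594256] 0.07347345599842933 [-0.26186583 -0.40962403 -1.05591281] [[-0.06571725  0.02007841]]
dp [0.001 0.001 0.191] mm [ 0.  1. 77.] yaw -0.031 deg -3.7
```

carry_out(
  plan=[
    {"dp":[0,0,0],"yaw":-0.031,"jaw":0.8},
    {"dp":[0,0,0.08],"yaw":-0.031,"jaw":0.8},
    {"dp":[0,0,0.15],"yaw":-0.031,"jaw":0.8},
    {"dp":[0,0,0.2],"yaw":-0.031,"jaw":0.8},
    {"dp":[0,0,0.2],"yaw":-0.031,"jaw":0.8},
  ],
)

```text
clock: 7.42
tcp_pos: [0.5683, 0.0461, 0.0373]
orientation: [-3.142, 0.001, 1.435]
contact_force: [-0.5, -0.5, 0.8]
width: 0.0734
```

Run:
```python
from h import *
from plant import monitor,eyes
s=monitor.sense(); print(s["clock"],s["tcp_pos"],s["orientation"],s["width"],s["contact_force"],tab(s["tcp_pos"]))
go(s,world(.0025,.0205),.038,82.25)
for n in("side","top"):
    c=eyes.capture(n)
    try: print(n,barmeas(c))
    except Exception as e: print(e)
    cv2.imwrite(f"pics/{n}4.png",cv2.resize(c["frame"][90:290,120:380,::-1],None,fx=3,fy=3))
```

```text
7.425 [0.56830984 0.04610258 0.03728722] [-3.14154745e+00  7.28217889e-04  1.43468198e+00] 0.07335541501489135 [-0.52451719 -0.46712954  0.81926962] [[-0.06594766  0.01968932]]
dp [ 0.002  0.171 -0.002] mm [ 1. 68. -1.] yaw -0.0 deg -0.0
side ((array([-7.2, 27.1]), array([3.1, 8.5]), 148.39), array([-11.6,  23.7]), array([-2.8, 28.3]), 5)
attempt to get argmax of an empty sequence
```

View pics/side4.png

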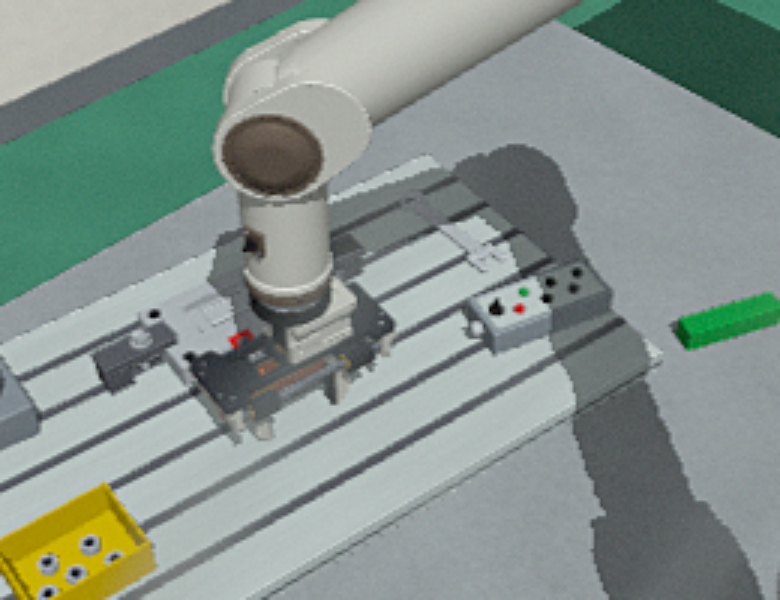

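The fingers sit on the table behind the bar, at about crop pixels (265,425) and (345,385). Next I push forward at moderate speed and stop short of the face.

carry_out(
  plan=[
    {"dp":[0.002,0.03,0],"yaw":0,"jaw":0.8},
    {"dp":[0.002,0.05,0],"yaw":0,"jaw":0.8},
    {"dp":[0.002,0.065,0],"yaw":0,"jaw":0.8},
    {"dp":[0.002,0.08,0],"yaw":0,"jaw":0.8},
    {"dp":[0.002,0.095,0],"yaw":0,"jaw":0.8},
    {"dp":[0.002,0.11,0],"yaw":0,"jaw":0.8},
    {"dp":[0.002,0.125,0],"yaw":0,"jaw":0.8},
    {"dp":[0.002,0.14,0],"yaw":0,"jaw":0.8},
  ],
)

```text
clock: 8.52
tcp_pos: [0.6234, 0.0406, 0.0391]
orientation: [-3.141, 0.0, 1.436]
contact_force: [-6.4, 1.4, 3.8]
width: 0.0733
```

Run:
```python
from h import *
from plant import monitor,eyes
s=monitor.sense(); print(s["clock"],s["tcp_pos"],s["orientation"],s["width"],s["contact_force"],tab(s["tcp_pos"]))
go(s,world(.0025,.0205),.038,82.25)
```

```text
8.525 [0.62341066 0.04058356 0.03907493] [-3.14095923e+00  3.36730795e-04  1.43598931e+00] 0.07325332681135846 [-6.44334889  1.44148444  3.77381421] [[-0.01060589  0.02165111]]
dp [-0.003  0.033  0.003] mm [-1. 13.  1.] yaw 0.0 deg 0.0
```

carry_out(
  plan=[
    {"dp":[-0.002,0.006,0.002],"yaw":0,"jaw":0.8},
    {"dp":[-0.002,0.012,0.002],"yaw":0,"jaw":0.8},
    {"dp":[-0.002,0.017,0.002],"yaw":0,"jaw":0.8},
    {"dp":[-0.002,0.022,0.002],"yaw":0,"jaw":0.8},
    {"dp":[-0.002,0.026,0.002],"yaw":0,"jaw":0.8},
  ],
)

```text
clock: 9.15
tcp_pos: [0.6321, 0.039, 0.038]
orientation: [-3.138, 0.001, 1.437]
contact_force: [-5.8, 0.3, 3.9]
width: 0.0738
```

carry_out(
  plan=[
    {"dp":[0,0.004,0],"yaw":0,"jaw":0.8},
    {"dp":[0,0.008,0],"yaw":0,"jaw":0.8},
  ],
)

```text
clock: 9.4
tcp_pos: [0.6334, 0.0389, 0.0377]
orientation: [-3.134, 0.001, 1.437]
contact_force: [-10.6, 0.2, 6.6]
width: 0.0738
```

Run:
```python
from h import *
from plant import monitor,eyes
s=monitor.sense(); print(s["clock"],s["tcp_pos"],s["orientation"],s["width"],s["contact_force"],tab(s["tcp_pos"]))
go(s,world(.0025,.0205),.038,82.25)
```

```text
9.4 [0.63339907 0.03887093 0.03771156] [-3.13446919e+00  1.40660876e-03  1.43732154e+00] 0.07376197765364302 [-10.55426901   0.17829747   6.60099131] [[-0.00047777  0.02130106]]
dp [-0.002  0.007 -0.001] mm [-1.  3. -0.] yaw 0.001 deg 0.1
```

carry_out(
  plan=[
    {"dp":[0,0.004,0],"yaw":0,"jaw":0.8},
    {"dp":[0,0.007,0],"yaw":0,"jaw":0.8},
  ],
)

```text
clock: 9.65
tcp_pos: [0.6333, 0.0389, 0.0374]
orientation: [-3.129, 0.003, 1.438]
contact_force: [-10.3, 0.4, 7.7]
width: 0.0737
```

carry_out(
  plan=[
    {"dp":[0,0.004,0],"yaw":0,"jaw":0.8},
    {"dp":[0,0.007,0],"yaw":0,"jaw":0.8},
  ],
)

```text
clock: 9.9
tcp_pos: [0.6332, 0.039, 0.037]
orientation: [-3.123, 0.004, 1.438]
contact_force: [-11.9, 1.2, 8.7]
width: 0.0732
```

carry_out(
  plan=[
    {"dp":[0,0.007,0],"yaw":0,"jaw":0.8},
    {"dp":[0,0.013,0],"yaw":0,"jaw":0.8},
    {"dp":[0,0.015,0],"yaw":0,"jaw":0.8},
    {"dp":[0,0.015,0],"yaw":0,"jaw":0.8},
  ],
)

```text
clock: 10.4
tcp_pos: [0.6331, 0.039, 0.0366]
orientation: [-3.112, 0.007, 1.439]
contact_force: [-17.9, 1.1, 14.3]
width: 0.0737
```

carry_out(
  plan=[
    {"dp":[0,-0.04,-0.005],"yaw":0,"jaw":0.8},
    {"dp":[0,-0.1,-0.005],"yaw":0,"jaw":0.8},
    {"dp":[0,-0.12,-0.1],"yaw":0,"jaw":0.8},
    {"dp":[0,-0.12,-0.25],"yaw":0,"jaw":0.8},
    {"dp":[0,-0.12,-0.4],"yaw":0,"jaw":0.8},
    {"dp":[-0.2,-0.2,-0.45],"yaw":0,"jaw":0.8},
    {"dp":[-0.4,-0.25,-0.45],"yaw":0,"jaw":0.8},
    {"dp":[-0.5,-0.3,-0.45],"yaw":0,"jaw":0.8},
  ],
)

```text
clock: 11.4
tcp_pos: [0.5062, -0.1213, 0.2209]
orientation: [-3.115, 0.008, 1.438]
contact_force: [0.7, -1.0, 0.4]
width: 0.0736
```

carry_out(
  plan=[
    {"dp":[-0.15,-0.05,0],"yaw":0,"jaw":0.8},
    {"dp":[-0.3,-0.1,0],"yaw":0,"jaw":0.8},
    {"dp":[-0.45,-0.2,0],"yaw":0,"jaw":0.8},
    {"dp":[-0.6,-0.3,0],"yaw":0,"jaw":0.8},
    {"dp":[-0.6,-0.3,0],"yaw":0,"jaw":0.8},
  ],
)

```text
clock: 12.02
tcp_pos: [0.3524, -0.3476, 0.2259]
orientation: [-3.114, 0.01, 1.431]
contact_force: [0.5, 0.4, -0.0]
width: 0.0733
```

Run:
```python
from h import *
from plant import monitor,eyes
s=monitor.sense(); print(s["clock"],s["tcp_pos"])
im=[]
for n in("side","top"):
    c=eyes.capture(n); np.savez(f"pics/{n}5.npz",**c)
    try: print(n,barmeas(c))
    except Exception as e: print(e)
    f=c["frame"].astype(int); r=f[...,0]-np.maximum(f[...,1],f[...,2]); P=cloud(c); t=tab(P.reshape(-1,3)).reshape(384,512,2)
    H=cv2.cvtColor(c["frame"],cv2.COLOR_RGB2HSV).astype(int); m=(r>35)&((H[...,0]<=3)|(H[...,0]>175))&(abs(t[...,0]-.04)<.03)&(abs(t[...,1])<.12)
    v,u=np.nonzero(m); q=tab(ray(c,np.c_[u,v],.058))*1000; print("red",len(u),q.mean(0),q.min(0),q.max(0))
    o=(160,80) if n=="top" else (140,150); im.append(cv2.resize(c["frame"][o[1]:o[1]+100,o[0]:o[0]+130,::-1],None,fx=3,fy=3,interpolation=2))
cv2.imwrite("pics/both5.png",np.hstack(im))
```

```text
12.025 [ 0.3523513  -0.34761146  0.22590095]
side ((array([19.4, 24. ]), array([ 40. , 118.6]), 87.33), array([ -1.1, -35.9]), array([38.8, 83.7]), 266)
red 22 [46.61203477 19.5216559 ] [40.44933989  6.82629161] [51.85767038 31.70368166]
top ((array([25.3, 21.4]), array([ 27.8, 117.8]), 90.92), array([ 11.2, -37.5]), array([39.3, 80.3]), 393)
red 36 [46.01539661 19.95484123] [39.66455918  7.34043573] [51.4739886  32.03318506]
```

View pics/both5.png

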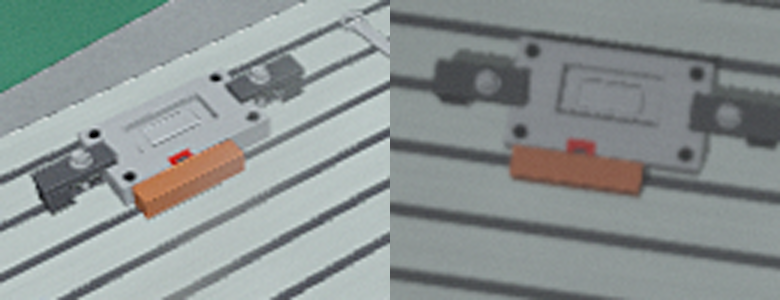

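The bar lies flat against the block face in both views. In the right crop it spans columns 510 to 640, with the mark centred at about 582. I'll do one finer check of angle and gap, by fitting lines to the bar's edges and the block edge.

Run:
```python
from h import *
from plant import monitor
c=dict(np.load("pics/top5.npz")); f=c["frame"].astype(float)
s=np.where(f.max(2)>0,(f[...,0]-f[...,2])/f.max(2),0).astype(np.float32)
def prof(y,xs):
    K,R,t=cam(c); w=np.array([[*world(x,y),.058] for x in xs]); p=cv2.projectPoints(w,c["rvec"],c["tvec"],K,None)[0][:,0].astype(np.float32)
    return cv2.remap(s,p[:,:1],p[:,1:],cv2.INTER_LINEAR)[:,0]
xs=np.arange(-.005,.06,.0005); out=[]
for y in np.arange(-.033,.076,.003):
    if .002<y<.038: continue
    q=prof(y,xs); i=np.nonzero(q>q.max()/2)[0]; out.append((y,xs[i[0]],xs[i[-1]]))
o=np.array(out)
for k in(1,2):
    a,b=np.polyfit(o[:,0],o[:,k],1); print("edge",k,"slope rad",round(a,4),"x at y=.02: mm",round((a*.02+b)*1e3,2),"sd",round(np.std(o[:,k]-a*o[:,0]-b)*1e3,2))
# table/block reference edges by the same line fit, from the first (clear) picture's depth
c0=dict(np.load("pics/top0.npz")); P=cloud(c0); t=tab(P.reshape(-1,3)).reshape(384,512,2)
m=(P[...,2]>.049)&(abs(t[...,0]-.09)<.058)&(abs(t[...,1])<.08)&(P[...,2]<.066); v,u=np.nonzero(m); q=tab(ray(c0,np.c_[u,v],.058))
B=[(y,q[abs(q[:,1]-y)<.003][:,0].min()) for y in np.arange(-.07,.071,.006)]; a,b=np.polyfit(*np.array(B).T,1); print("block face slope",a,"x",b*1e3)
print("force",monitor.sense()["contact_force"])
```

```text
edge 1 slope rad -0.0028 x at y=.02: mm 8.52 sd 0.24
edge 2 slope rad -0.0006 x at y=.02: mm 38.36 sd 0.22
block face slope 0.000396274475583688 x 39.804166335608556
force [-0.12361851  0.33221497 -0.58748531]
```

```bash
python3 -c "
from plant import env
print(env.sign_off())"
```

```text
the job is handed in; nothing more can be done
None
```

The copper bar now lies flat and square against the marked face, with the red mark close to the middle of its length, and I have handed the job in. I gripped it across its width, slid and turned it parallel to the block, and released it. Then I pushed it home from behind with both open fingers until it stalled on the face at about 18 N, and moved the arm clear. The job took about 12 s of the 54 s allowed.

**Last checks, from the top view:**
- **Angle:** the line fits to the bar's long edges are within about 3 mrad of the block face. The coarser rectangle fit gave 16 mrad. Both are under the 35 mrad limit.
- **Centring:** the middle of the bar is about 1.4 mm left of the middle of the mark. The side view, where the bar's outline was less reliable, gave about 4.5 mm. The limit is 8 mm.
- **Gap:** the fits read 1.4 mm between the bar and the face, against a limit of 2.5 mm. That is about half a pixel, so they cannot tell it from no gap; the stall under force suggests the bar is touching.
- **Other objects:** the control box, tray and spanner were not measured again. The arm's path kept clear of all three, and the only forces seen were from gripping and pushing the bar.

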